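# Feed a cheese block under the slicer guard with a push stick

### The arm

A 6-joint arm with a two-finger parallel gripper is mounted at the origin on the work surface. World frame = base frame: x ahead of the robot, y to its left, z up, the work surface at z = 0. Lengths are in m, angles in rad, forces in N, time in s.
With the tool pointing down it reaches from about 0.35 to 0.85 m from the base axis. Payload 8.1 kg.
Tool frame: the origin (TCP) lies at the centre of the arm's flange, where the gripper is bolted on; the fingertips stand 186 mm ahead of it and the grasp point (between the pads) lies 167 mm ahead of it (robot.grasp_offset is the distance from the TCP to the grasp point, in m); z points along the fingers, y is the line along which they close (so a half turn about z gives the same grasp; the last joint's range is limited). The gripper opens to 93 mm and grips with 3 to 60 N. Pads are 15 mm wide; open, the fingers measure 128 mm over their backs; the gripper's body (75 mm by 188 mm) begins 65 mm behind the grasp point.
Start: joints at [1.137, 0.13, 1.488, -0, 1.523, -0.085], TCP at [0.205, 0.564, 0.405] pointing down, gripper open.
Joint ranges: [-2.96, 2.96], [-0.89, 2.26], [0.02, 2.5], [-1.34, 4.48], [0, 2.73], [-2.66, 2.66]. Speed limits (rad/s): [2.39, 2.39, 2.79, 3.14, 3.14, 3.14].

### API

Orientations are given as a rotation vector (axis times angle).
In Python, from plant import robot gives the robot as it stands.
- The arm moves only by the tool drive_tool, never from a script. Its argument "moves" is one flat list of numbers, 7 for each row, row after row: the finger opening in mm, from 0 to 93, then the shift along the tool's x, y, z in mm, then the turn, a rotation vector about the tool's x, y, z in degrees. A call has 1 to 8 rows; each row shifts and turns the commanded pose from where the row before left it, along the tool's axes as they then stand; what a row does not reach is not made up. A row lasts 1/10 s, in which the tool goes at most 50 mm and 8.59 degrees, less where a joint would pass 70% of its speed; a pose out of reach is approached as far as the arm can. A call is refused whole if a number of a shift passes 50 or a number of a turn 8.59, either way. A call with a gripper value outside its range is refused whole. The fingers move at their own pace and stop on an object; "grip_force" is the grip in N (left out, the last holds). Time passes only in rows, so rows that do not move let the fingers close. It gives the time, the measured TCP pose, the force, the opening and the grip force at its end, in the units of the state.
- robot.read_state(): the state, without advancing time (a new reading comes with each control period).
- robot.read_camera(name): name is "scene" or "top" or "wrist"; returns a dict with "color" (480x640x3 uint8, red, green, blue), "depth" (480x640 float32, m along the optical axis (not along the pixel's ray), 0 where there is no reading), "mtx" (3x3 intrinsics, pixels), "R" (3x3) and "t" (3): a world point X has camera coordinates R X + t. Camera axes: x right, y down, z forward; pixel columns grow to the right and rows downward; lengths in m; the calibration is good to about 2 mm. A picture is of the moment at which its call begins.
- robot.close_job(): hands the job in; it is judged then, once.
The state is a dict: "t": time; "q": joint angles; "dq": joint speeds; "joint_torque": joint torques, N m; "tool_pos": TCP position; "orientation": TCP orientation; "force": force on the tool from outside, world axes, zero at the start; "wrist_torque": the same for the moment, N m; "opening": finger opening in m; "gripper_force": force on a finger pad.
Only numpy, scipy, OpenCV 4.12 (cv2) and the standard library are available. Lean on these libraries where they do the work, as an engineer would, in place of code of your own. Each camera call takes 0.05 s, during which the arm holds its last target. There are 200 camera calls.

### The job

Use the wooden push stick behind the block of cheese to feed it along the slicer's tray and right under the low guard until it has pushed the gauge plate hidden in there fully home against its end. Push gently, never harder than about 25 newtons, and never touch the cheese with the gripper or arm. Then draw the stick out and stand it back on its sole on the dark cutting board, let go of it, and leave the milk bottles and the jar where they are.

Things in the scene. Friction and masses are not known exactly. Their poses are not given: they have to be found in the camera images.
- slicer: Bench slicer, fixed: aluminium bed 490 x 100 mm, top 12 mm above the table, with a low steel hood 210 long x 80 wide (top 64 mm above the table) over one half; round steel blade cover (170 high) and white motor housing on the hood's -y side. Origin at table level on the feed centre line, under the mouth of the hood. Feeding goes along +x. The bed and open tray start at x = -280, the hood covers x = 0 to 210.
- mouth (a point): Middle of the lower edge of the hood's mouth, on the bed; axes as the slicer. Mouth and tunnel are 56 wide, 46 high, closed at the far end. Open tray before it: 64 mm between side walls 25 high, 6 thick; over the last 40 mm the walls (34 high) narrow to the mouth. The gauge plate's face starts 105 to 145 mm beyond the mouth, different every time and out of sight: find it by feel.
- gauge (a joint): How far the hidden gauge plate has been pushed from its start, m: 0 at the start, 0.012 when home against a hard end. It moves in the feed direction, takes about 6 N (a little more if pushed fast) on top of the 2 to 5 N that the sliding cheese takes, and stays where it is left (no spring).
- cheese: Block of hard yellow cheese with a brown rind on top, about 0.24 kg (unknown to 30 per cent), 100 long (x) x 50 wide (y) x 40 high, lying loose in the feed tray in front of the mouth, nearly straight. Origin at the centre of its underside; x along its length, in the feed direction.
- stick: Wooden push stick, 0.16 kg, on the cutting board: bar 165 long x 24 wide x 24 high, with an upright handle 36 long (x) x 24 thick (y) whose top is 98 mm above the sole. Origin in the sole right under the handle's centre; x points along the bar to the pushing tip, 115 mm ahead of the origin; the bar ends 50 mm behind it.
- stick_tip (a point): Middle of the flat pushing end of the stick's bar, 115 mm ahead of the handle's centre and 12 mm above the sole.
- board: Dark grey cutting board, fixed, 300 (x) x 200 (y) x 10 mm thick. Origin at the centre of its underside, z up.
- milk_a: White milk bottle, dia 80 x 210 mm high, yellow cap; origin at the centre of its underside. Not to be disturbed.
- milk_b: Second milk bottle, like the first. Not to be disturbed.
- jar: Small white jar, dia 72 x 70 mm high; origin at the centre of its underside. Not to be disturbed.
Things that resemble listed ones, but are neither listed nor needed, are in the scene too. There is more than one size of the stick; the one meant has the size given above. What is shaped like the cheese but purple is not meant.

How it is judged:
By the outcome, as a careful person would: the job done as asked, in the order asked, and still so for the second after the job is handed in, with the robot touching nothing.
It also fails if it takes over 72 s, if anything falls off the work surface, if the arm or the gripper's body presses on something with over 40 N, if the wrist force passes 120 N, or if a joint passes its speed limit or range.

## Working session

There is one attempt and no reset: what is moved stays moved. The work goes in short steps, Python scripts to look and compute and a tool call to move; the robot and the scene stay as the last step left them, time stands still between calls to the robot, and variables do not carry over. Pictures are saved under pics/ and viewed, at most 10 in all, crops included, and the job is handed in when it is done.

Besides the shell and the picture viewer there is one more tool, called after "Call:" by a JSON object that holds its "fn" and its "kwargs", one argument or row to a line. drive_tool: Moves the arm, as the interface text tells. Its arguments: {"type":"object","properties":{"moves":{"type":"array","items":{"type":"number"}},"grip_force":{"type":"number"}},"required":["moves"]}

```bash
mkdir -p pics; cat > h.py <<'E'
import numpy as np, cv2
from plant import robot
def grab(n,save=None):
    c=robot.read_camera(n)
    if save: cv2.imwrite('pics/'+save,c['color'][:,:,::-1])
    return c
def cloud(c):
    d=c['depth'];v,u=np.mgrid[0:480,0:640];K=c['mtx']
    P=np.stack([(u-K[0,2])/K[0,0]*d,(v-K[1,2])/K[1,1]*d,d],-1)
    return (P-c['t'])@c['R']
def ray(c,u,v,z):
    K=c['mtx'];r=c['R'].T@np.array([(u-K[0,2])/K[0,0],(v-K[1,2])/K[1,1],1]);o=-c['R'].T@c['t']
    return o+r*(z-o[2])/r[2]
E
python3 - <<'E'
from h import *
for n in('top','scene'):
    c=grab(n,n+'1.png');np.savez(n+'1.npz',**c);print(n,-c['R'].T@c['t'],c['R'][2])
s=robot.read_state();print(s)
E
```

```text
top [0.39696685 0.08593743 1.20974822] [ 0.09500449 -0.02418219 -0.99518308]
scene [ 1.2773712  -1.18987913  1.12925871] [-0.41422107  0.69071106 -0.59273868]
{'t': 0.1, 'q': array([ 1.13660972e+00,  1.31074551e-01,  1.48910644e+00, -2.75872940e-06,
        1.52298774e+00, -8.54064858e-02]), 'dq': array([-4.52681466e-04, -1.13183086e-03, -4.65852839e-04,  2.14750499e-04,
       -6.73812758e-05, -4.37118829e-04]), 'joint_torque': array([ 9.02642078e-04, -5.61343610e+01, -4.93091154e+01,  7.70014361e-02,
        2.94348376e-02, -6.11347696e-05]), 'tool_pos': array([0.20495528, 0.56371024, 0.40383384]), 'orientation': array([-5.45019674e-01, -3.09354574e+00,  2.39343504e-03]), 'force': array([ 0.39214112,  0.43782204, -0.13925745]), 'wrist_torque': array([-0.0177587 ,  0.00487844, -0.0118299 ]), 'gripper_force': 0.0, 'opening': 0.09319632265182116}
```

View pics/top1.png

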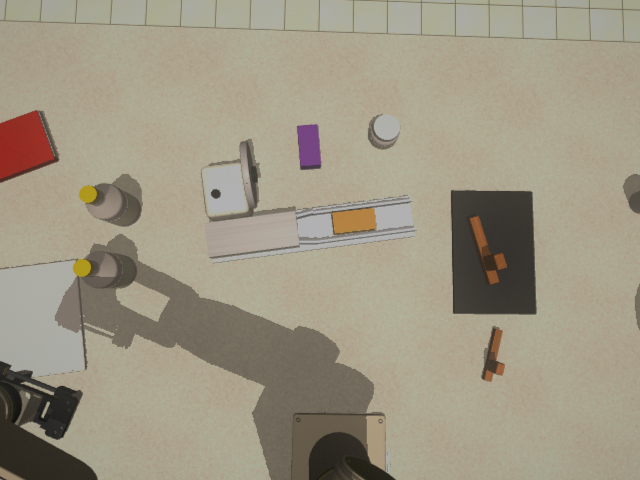

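View pics/scene1.png

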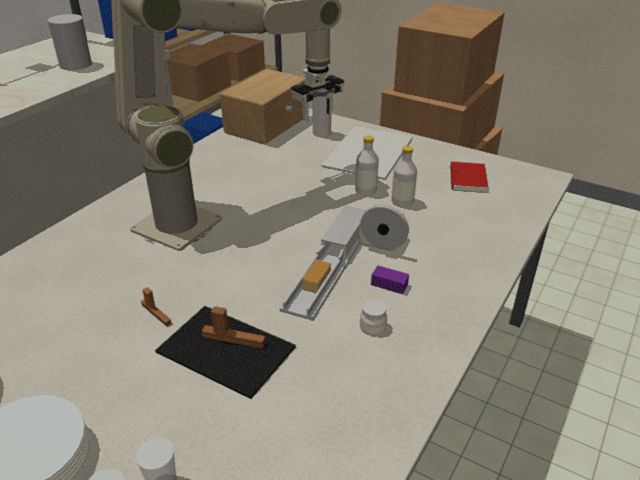

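Top picture: the yellow cheese is at (354,221) in the tray, with the hood at (252,233) and the feed direction to the left (≈ +y). Stick candidates are (488,250) on the board, which is longer, and (494,355) on the table, which is small. The one on the board fits by place and size. The purple block at (309,146) is not meant. Next I'll measure and confirm with a crop.

```bash
python3 - <<'E'
from h import *
c=dict(np.load('top1.npz'));P=cloud(c);hsv=cv2.cvtColor(c['color'],cv2.COLOR_RGB2HSV)
print('f',c['mtx'][0,0])
H,S,V=[hsv[...,i].astype(int) for i in range(3)]
print('hsv stick',hsv[250,487],hsv[230,481],'cheese',hsv[221,354],'hood',hsv[233,252],'handle',hsv[262,490],hsv[262,500])
def roi(x0,x1,y0,y1):
    m=np.zeros((480,640),bool);m[y0:y1,x0:x1]=1;return m
def fit(m,z,name):
    m=m.astype(np.uint8);n,l,s,_=cv2.connectedComponentsWithStats(m);m=(l==1+np.argmax(s[1:,4]))
    cs,_=cv2.findContours(m.astype(np.uint8),0,1)
    p=np.array([ray(c,u,v,z)[:2] for u,v in cs[0][:,0]])*1000
    r=cv2.minAreaRect(p.astype(np.float32));print(name,np.round(r[0],1),np.round(r[1],1),round(r[2],1),np.round(cv2.boxPoints(r)).tolist())
    return m
zz=P[...,2]
wood=(S>110)&(H<14)
for nm,R,zb in(('big',roi(455,535,195,310),.01),('small',roi(470,520,315,390),0)):
    m=wood&R
    print(nm,'z pct',np.round(np.percentile(zz[m],[5,25,50,75,95]),4))
    fit(m&(zz<zb+.035)&(zz>zb+.012),zb+.024,nm+' bar')
    fit(m&(zz>zb+(.08 if zb else .045)),zb+(.098 if zb else .06),nm+' handle')
fit((V<70)&roi(445,545,180,320),.01,'board')
ch=roi(325,385,200,240)&(S>150)&(H<30)
print('cheese z',np.median(zz[ch]));fit(ch,.052,'cheese')
hd=roi(195,305,200,265)&(abs(zz-.064)<.006);fit(hd,.064,'hood')
bed=roi(195,425,190,270)&(zz>.006)&(zz<.075);fit(bed,.012,'bed')
for nm,R in(('milk',roi(70,150,170,300)),('jar',roi(360,410,105,155)),('blade',roi(195,265,130,215))):
    m=R&(zz>.03);print(nm,np.round(np.percentile(P[m],[2,50,98],axis=0),3).tolist())
im=cv2.cvtColor(c['color'],cv2.COLOR_RGB2BGR)
a=cv2.resize(im[180:390,430:560],None,fx=2.8,fy=2.8,interpolation=3)
b=cv2.resize(im[180:390,195:430],None,fx=1.8,fy=2.8,interpolation=3)
cv2.imwrite('pics/crop1.png',np.hstack([a,b])[:600,:800])
E
```

```text
f 500.46401633857516
hsv stick [ 12 150  90] [ 13 162 135] cheese [ 17 160 179] hood [ 15  29 178] handle [ 13 113  54] [ 13 169 128]
big z pct [0.0298 0.0327 0.0352 0.0674 0.109 ]
big bar [ 527.2 -328.2] [109.7  25.3] 16.8 [[471.0, -332.0], [478.0, -356.0], [583.0, -324.0], [576.0, -300.0]]
big handle [ 469.6 -343. ] [34.8 28.6] 15.1 [[449.0, -334.0], [456.0, -361.0], [490.0, -352.0], [483.0, -325.0]]
small z pct [0.0139 0.0167 0.0188 0.0221 0.0745]
small bar [ 279.2 -364.9] [17.6 71. ] 76.5 [[243.0, -365.0], [312.0, -382.0], [316.0, -365.0], [247.0, -348.0]]
small handle [ 228.2 -360.9] [16.1 25.7] 77.7 [[214.0, -366.0], [239.0, -372.0], [242.0, -356.0], [217.0, -350.0]]
board [ 500.3 -366.7] [297.1 199.1] 0.8 [[350.0, -269.0], [353.0, -468.0], [650.0, -464.0], [647.0, -265.0]]
cheese z 0.052297969606334926
cheese [561.4 -23.7] [46.7 95.5] 8.0 [[532.0, 20.0], [545.0, -74.0], [591.0, -68.0], [578.0, 27.0]]
hood [522.3 211.8] [ 80.7 209.8] 8.9 [[466.0, 309.0], [499.0, 102.0], [578.0, 114.0], [546.0, 322.0]]
bed [551.8  76.5] [116.5 505.3] 8.9 [[455.0, 317.0], [533.0, -182.0], [648.0, -164.0], [570.0, 335.0]]
milk [[0.396, 0.485, 0.038], [0.468, 0.509, 0.141], [0.608, 0.546, 0.213]]
jar [[0.748, -0.124, 0.032], [0.775, -0.092, 0.069], [0.81, -0.062, 0.075]]
blade [[0.563, 0.203, 0.073], [0.622, 0.255, 0.1], [0.704, 0.319, 0.169]]
```

View pics/crop1.png

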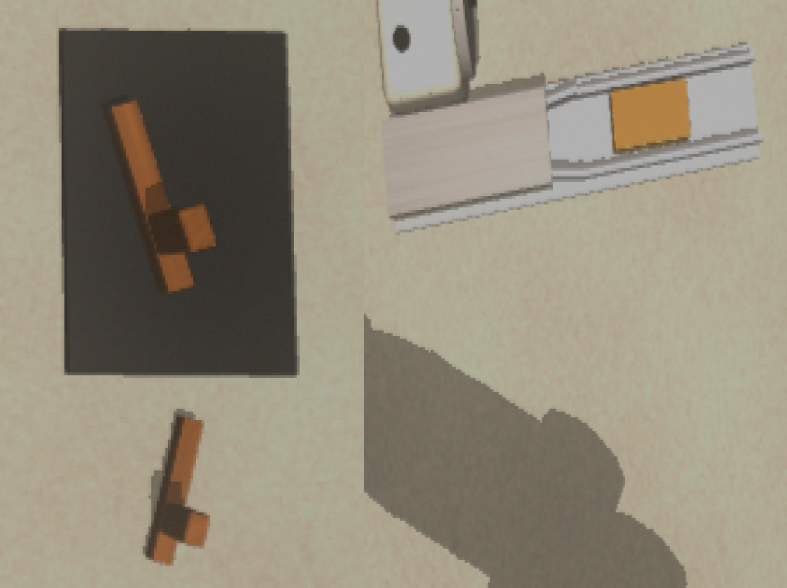

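The crop shows the full-size stick on the board: its handle top is at crop (197,228) and its tip is at (122,103). Its measured bar is 165 mm class, with 115 mm from handle to tip and yaw ≈16°. The other stick, at crop (180,490), is off the board and is the small decoy. The cheese is at crop (650,115) in the tray, and slicer yaw ≈98.9°. I'll move now.

Call:
{"fn": "drive_tool", "kwargs": {
  "moves": [93,-34.4,-31.6,0,0,0,0,93,-34.4,-31.6,0,0,0,0,93,-34.4,-31.6,0,0,0,0,93,-34.4,-31.6,0,0,0,0,93,-34.4,-31.6,0,0,0,0,93,-34.4,-31.6,0,0,0,0,93,-34.4,-31.6,0,0,0,0,93,-34.4,-31.6,0,0,0,0]
}}

```text
t: 0.9
tool_pos: [0.3775, 0.2305, 0.4045]
orientation: [-0.545, -3.094, 0.0]
force: [1.2, -0.2, 0.4]
opening: 0.0931
gripper_force: 0.0
```

Call:
{"fn": "drive_tool", "kwargs": {
  "moves": [93,-34.4,-31.6,0,0,0,0,93,-34.4,-31.6,0,0,0,0,93,0,0,0,0,0,8.5,93,0,0,0,0,0,8.5,93,0,0,0,0,0,8.5,93,0,0,0,0,0,8.5,93,0,0,0,0,0,8.5,93,0,0,0,0,0,8.5]
}}

```text
t: 1.7
tool_pos: [0.4202, 0.1493, 0.4043]
orientation: [-1.832, -2.552, 0.001]
force: [0.5, 0.9, -0.3]
opening: 0.093
gripper_force: 0.0
```

Call:
{"fn": "drive_tool", "kwargs": {
  "moves": [93,0,0,0,0,0,8.5,93,0,0,0,0,0,8.5,93,0,0,0,0,0,8.5,93,0,0,0,0,0,8.5,93,0,0,0,0,0,8.5,93,0,0,0,0,0,8.5,93,0,0,0,0,0,8.5,93,0,0,0,0,0,8.5]
}}

```text
t: 2.5
tool_pos: [0.4202, 0.1493, 0.4043]
orientation: [-2.946, -1.092, 0.001]
force: [-0.1, -0.1, 0.2]
opening: 0.0931
gripper_force: 0.0
```

Call:
{"fn": "drive_tool", "kwargs": {
  "moves": [93,0,0,0,0,0,8.5,93,0,0,0,0,0,8.5,93,0,0,0,0,0,8.0]
}}

```text
t: 2.8
tool_pos: [0.4202, 0.1493, 0.4043]
orientation: [3.112, 0.428, -0.001]
force: [0.6, -0.5, 1.3]
opening: 0.0933
gripper_force: 0.0
```

```bash
cat >> h.py <<'E'
from scipy.spatial.transform import Rotation as Ro
def to(x,y,z,yaw):
    "tool-frame shift (mm, deg) from the present pose to tool-down pose with tool x at yaw (deg)"
    s=robot.read_state();R=Ro.from_rotvec(s['orientation'])
    T=Ro.from_matrix(np.array([[np.cos(a:=np.radians(yaw)),np.sin(a),0],[np.sin(a),-np.cos(a),0],[0,0,-1]]))
    X=R.as_matrix()[:,0]
    print('t',round(s['t'],2),'pos',np.round(s['tool_pos']*1000,1),'yaw',round(np.degrees(np.arctan2(X[1],X[0])),2),'F',np.round(s['force'],1),'open',round(s['opening']*1000,1),'grip',round(s['gripper_force'],1))
    print(' shift',np.round(R.inv().apply(np.array([x,y,z])-s['tool_pos'])*1000,1),'turn',np.round(np.degrees((R.inv()*T).as_rotvec()),2))
E
python3 -c "
from h import *
to(.4695,-.343,.404,16.3)"
```

```text
t 2.8 pos [420.2 149.3 404.3] yaw 15.67 F [ 0.6 -0.5  1.3] open 93.3 grip 0.0
 shift [-8.540e+01  4.873e+02  3.000e-01] turn [-0.    0.05 -0.63]
```

Call:
{"fn": "drive_tool", "kwargs": {
  "moves": [93,-7.8,44.3,0,0,0,-0.6,93,-7.8,44.3,0,0,0,0,93,-7.8,44.3,0,0,0,0,93,-7.8,44.3,0,0,0,0,93,-7.8,44.3,0,0,0,0,93,-7.8,44.3,0,0,0,0,93,-7.8,44.3,0,0,0,0,93,-7.8,44.3,0,0,0,0]
}}

```text
t: 3.6
tool_pos: [0.4611, -0.21, 0.4044]
orientation: [-3.108, -0.454, 0.0]
force: [0.3, -0.1, 0.6]
opening: 0.0928
gripper_force: 0.0
```

Call:
{"fn": "drive_tool", "kwargs": {
  "moves": [93,-7.8,44.3,0,0,0,0,93,-7.8,44.3,0,0,0,0,93,-4,39,0,0,0,0,93,0,0,0,0,0,0,93,0,0,0,0,0,0]
}}

```text
t: 4.1
tool_pos: [0.4788, -0.3366, 0.4036]
orientation: [-3.107, -0.451, 0.002]
force: [0.7, -0.0, -0.0]
opening: 0.0928
gripper_force: 0.0
```

```bash
python3 - <<'E'
from h import *
to(.4695,-.343,.242,16.3)
c=grab('wrist','w1.png');np.savez('w1.npz',**c);P=cloud(c)
hsv=cv2.cvtColor(c['color'],cv2.COLOR_RGB2HSV).astype(int)
z=P[...,2];w=(hsv[...,1]>90)&(hsv[...,0]<16)
for nm,m in(('handle',w&(abs(z-.108)<.006)),('bar',w&(abs(z-.034)<.006))):
    if m.sum()<20: print(nm,m.sum());continue
    r=cv2.minAreaRect((P[m][:,:2]*1000).astype(np.float32));print(nm,m.sum(),np.round(r[0],1),np.round(r[1],1),round(r[2],1),np.median(z[m]))
E
```

```text
t 4.1 pos [ 478.8 -336.6  403.6] yaw 16.52 F [ 0.7 -0.  -0. ] open 92.8 grip 0.0
 shift [-10.6   3.8 161.6] turn [-0.11  0.06  0.22]
handle 1420 [ 470.2 -348.4] [35.2 23.6] 16.6 0.10740970654704757
bar 3362 [ 403.  -351.1] [361.9  51.2] 6.9 0.033635884694536995
```

View pics/w1.png

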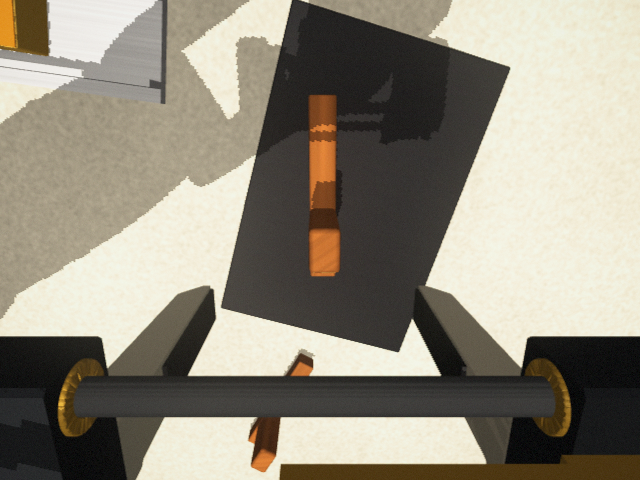

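The wrist view shows the stick's handle at (323,252) with its bar running up to (322,98). The small decoy is at (275,420). The handle is at (470,-348).

Call:
{"fn": "drive_tool", "kwargs": {
  "moves": [93,-6,4.3,30,0,0,0,93,-5.5,4.2,40,0,0,0,93,0,0,35,0,0,0,93,0,0,30,0,0,0,93,0,0,26,0,0,0,93,0,0,0,0,0,0]
}}

```text
t: 4.75
tool_pos: [0.4691, -0.3446, 0.2396]
orientation: [-3.102, -0.456, 0.007]
force: [-0.7, 0.4, -0.7]
opening: 0.0926
gripper_force: 0.0
```

Call:
{"fn": "drive_tool", "kwargs": {
  "moves": [15,0,0,0,0,0,0,15,0,0,0,0,0,0,15,0,0,0,0,0,0,15,0,0,0,0,0,0,15,0,0,0,0,0,0,15,0,0,0,0,0,0,15,0,0,0,0,0,0,15,0,0,0,0,0,0],
  "grip_force": 45
}}

```text
t: 5.55
tool_pos: [0.4705, -0.3475, 0.2437]
orientation: [-3.109, -0.454, 0.0]
force: [-0.1, 0.8, 0.5]
opening: 0.0338
gripper_force: 0.0
```

```bash
python3 -c "
from h import *
to(.47,-.3478,.242,16.5)"
```

```text
t 5.55 pos [ 470.5 -347.5  243.7] yaw 16.61 F [-0.1  0.8  0.5] open 33.8 grip 0.0
 shift [-0.6  0.2  1.7] turn [-0.01  0.01  0.11]
```

Call:
{"fn": "drive_tool", "kwargs": {
  "moves": [15,0,0,0,0,0,0,15,0,0,0,0,0,0,15,0,0,0,0,0,0,15,0,0,0,0,0,0]
}}

```text
t: 5.95
tool_pos: [0.4705, -0.3474, 0.2436]
orientation: [-3.108, -0.454, 0.0]
force: [-0.3, -0.2, -1.3]
opening: 0.0237
gripper_force: 45.0
```

Call:
{"fn": "drive_tool", "kwargs": {
  "moves": [15,0,0,-5,0,0,0,15,0,0,-20,0,0,0,15,0,0,-30,0,0,0,15,0,0,-25,0,0,0,15,0,0,0,0,0,0]
}}

```text
t: 6.45
tool_pos: [0.4717, -0.3484, 0.3288]
orientation: [3.103, 0.453, 0.008]
force: [0.4, -1.1, -0.9]
opening: 0.0241
gripper_force: 45.0
```

```bash
python3 - <<'E'
from h import *
f=np.array([-.1547,.988]);o=np.array([.5385,.108])
h=o+f*(-.320);print(h)
to(*h,.324,98.9)
E
```

```text
[ 0.588004 -0.20816 ]
t 6.45 pos [ 471.7 -348.4  328.8] yaw 16.62 F [ 0.4 -1.1 -0.9] open 24.1 grip 45.0
 shift [ 151.6 -101.2    4.7] turn [ 4.800e-01  8.000e-02 -8.228e+01]
```

Call:
{"fn": "drive_tool", "kwargs": {
  "moves": [15,0,0,0,0,0,-5,15,0,0,0,0,0,-8.3,15,0,0,0,0,0,-8.5,15,0,0,0,0,0,-8.5,15,0,0,0,0,0,-8.5,15,0,0,0,0,0,-8.5,15,0,0,0,0,0,-8.5,15,0,0,0,0,0,-8.5]
}}

```text
t: 7.25
tool_pos: [0.4702, -0.3472, 0.3222]
orientation: [-2.383, -2.045, 0.0]
force: [0.8, -0.2, -2.1]
opening: 0.0237
gripper_force: 45.0
```

Call:
{"fn": "drive_tool", "kwargs": {
  "moves": [15,0,0,0,0,0,-8.5,15,0,0,0,0,0,-6.5,15,0,0,0,0,0,-3,15,0,0,0,0,0,0,15,0,0,0,0,0,0]
}}

```text
t: 7.75
tool_pos: [0.4703, -0.3473, 0.3228]
orientation: [-2.043, -2.385, -0.0]
force: [-0.2, 0.1, -1.5]
opening: 0.0239
gripper_force: 45.0
```

```bash
python3 - <<'E'
from h import *
to(.588,-.2082,.324,98.9)
E
```

```text
t 7.75 pos [ 470.3 -347.3  322.8] yaw 98.81 F [-0.2  0.1 -1.5] open 23.9 grip 45.0
 shift [119.4 137.6  -1.2] turn [-0.05 -0.05 -0.09]
```

Call:
{"fn": "drive_tool", "kwargs": {
  "moves": [15,14.4,17.6,0,0,0,0,15,25,30,0,0,0,0,15,30,35,0,0,0,0,15,30,35,0,0,0,0,15,20,20,0,0,0,0,15,0,0,0,0,0,0,15,0,0,0,0,0,0]
}}

```text
t: 8.45
tool_pos: [0.5881, -0.2076, 0.3232]
orientation: [-2.041, -2.388, 0.001]
force: [-0.2, -0.7, -1.7]
opening: 0.0239
gripper_force: 45.0
```

```bash
python3 - <<'E'
from h import *
to(.588,-.2082,.2466,98.9)
c=grab('wrist','w2.png');np.savez('w2.npz',**c);P=cloud(c)
hsv=cv2.cvtColor(c['color'],cv2.COLOR_RGB2HSV).astype(int);z=P[...,2]
f=np.array([-.1547,.988]);l=np.array([-.988,-.1547]);o=np.array([.5385,.108])
def sl(m,nm):
    q=P[m][:,:2]-o;p=np.stack([q@f,q@l],1)*1000;r=cv2.minAreaRect(p.astype(np.float32));print(nm,m.sum(),np.round(r[0],1),np.round(r[1],1),round(r[2],1),'z',np.median(z[m]))
print('c px',hsv[60,320])
ch=(hsv[...,1]>90)&(hsv[...,0]<28)&(abs(z-.052)<.004);sl(ch,'cheese')
n,lab,s,_=cv2.connectedComponentsWithStats(((hsv[...,1]>90)&(hsv[...,0]<16)&(z>.07)&(z<.15)).astype(np.uint8))
for i in range(1,n):
    if s[i,4]>150:sl(lab==i,'wood%s'%s[i,:4])
c=grab('top','t2.png');np.savez('t2.npz',**c)
E
```

```text
t 8.45 pos [ 588.1 -207.6  323.2] yaw 98.95 F [-0.2 -0.7 -1.7] open 23.9 grip 45.0
 shift [-0.6 -0.1 76.6] turn [-0.05 -0.01  0.05]
c px [ 12 191 132]
cheese 2134 [-179.5   -0.4] [49.5 12.3] 89.3 z 0.052099199053634915
wood[287  44  54 243] 11561 [-257.    1.] [101.   23.6] 0.3 z 0.11340518293311999
```

View pics/w2.png

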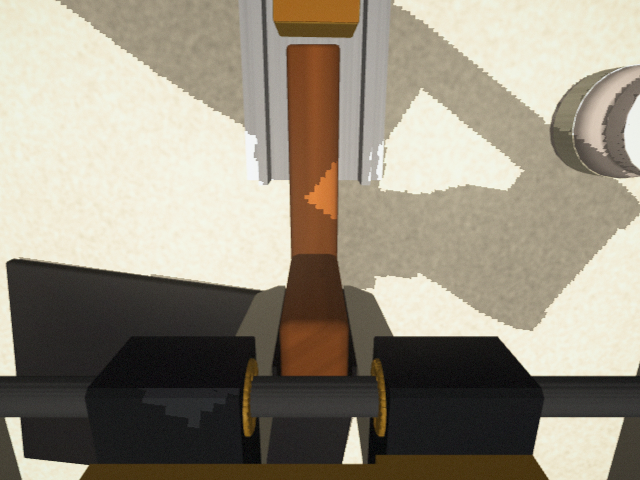

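The wrist view shows the stick's bar centred in the tray. Its tip is at (313,45), about 20 mm behind the cheese's rear face at (315,30), and it is level and straight. I'll lower it now.

Call:
{"fn": "drive_tool", "kwargs": {
  "moves": [15,0,0,20,0,0,0,15,0,0,25,0,0,0,15,0,0,20,0,0,0,15,0,0,6,0,0,0,15,0,0,3,0,0,0,15,0,0,1.5,0,0,0,15,0,0,0,0,0,0]
}}

```text
t: 9.25
tool_pos: [0.5883, -0.2086, 0.2494]
orientation: [2.042, 2.386, 0.001]
force: [-0.7, -0.1, -1.7]
opening: 0.0239
gripper_force: 45.0
```

```bash
python3 - <<'E'
from h import *
to(.588,-.2082,.2466,98.9)
E
```

```text
t 9.25 pos [ 588.3 -208.6  249.4] yaw 98.89 F [-0.7 -0.1 -1.7] open 23.9 grip 45.0
 shift [ 0.5 -0.2  2.8] turn [ 0.08  0.06 -0.01]
```

Call:
{"fn": "drive_tool", "kwargs": {
  "moves": [15,0,0,1,0,0,0,15,0,0,1,0,0,0,15,4,0,0,0,0,0,15,4,0,0,0,0,0,15,3,0,0,0,0,0,15,3,0,0,0,0,0,15,3,0,0,0,0,0,15,3,0,0,0,0,0]
}}

```text
t: 10.05
tool_pos: [0.5848, -0.1881, 0.2462]
orientation: [2.042, 2.388, -0.0]
force: [0.1, 0.5, -1.6]
opening: 0.0239
gripper_force: 45.0
```

Call:
{"fn": "drive_tool", "kwargs": {
  "moves": [15,3,0,0,0,0,0,15,3,0,0,0,0,0,15,3,0,0,0,0,0,15,3,0,0,0,0,0,15,3,0,0,0,0,0,15,3,0,0,0,0,0,15,3,0,0,0,0,0,15,3,0,0,0,0,0]
}}

```text
t: 10.85
tool_pos: [0.5811, -0.1645, 0.2463]
orientation: [2.042, 2.387, -0.0]
force: [0.1, -2.0, -1.5]
opening: 0.0241
gripper_force: 45.0
```

```bash
python3 - <<'E'
from h import *
f=np.array([-.1547,.988]);o=np.array([.5385,.108])
to(*(o+f*-.115),.2466,98.9)
E
```

```text
t 10.85 pos [ 581.1 -164.5  246.3] yaw 98.92 F [ 0.1 -2.  -1.5] open 24.1 grip 45.0
 shift [ 1.608e+02  1.000e-01 -3.000e-01] turn [0.   0.   0.02]
```

Call:
{"fn": "drive_tool", "kwargs": {
  "moves": [15,4,0,0,0,0,0,15,4,0,0,0,0,0,15,4,0,0,0,0,0,15,4,0,0,0,0,0,15,4,0,0,0,0,0,15,4,0,0,0,0,0,15,4,0,0,0,0,0,15,4,0,0,0,0,0]
}}

```text
t: 11.65
tool_pos: [0.5761, -0.1328, 0.2463]
orientation: [2.042, 2.387, 0.0]
force: [0.1, -1.6, -1.0]
opening: 0.0237
gripper_force: 45.0
```

Call:
{"fn": "drive_tool", "kwargs": {
  "moves": [15,4,0,0,0,0,0,15,4,0,0,0,0,0,15,4,0,0,0,0,0,15,4,0,0,0,0,0,15,4,0,0,0,0,0,15,4,0,0,0,0,0,15,4,0,0,0,0,0,15,4,0,0,0,0,0]
}}

```text
t: 12.45
tool_pos: [0.5712, -0.1012, 0.2462]
orientation: [-2.042, -2.387, 0.0]
force: [0.7, -1.7, -1.0]
opening: 0.0241
gripper_force: 45.0
```

```bash
python3 - <<'E'
from h import *
f=np.array([-.1547,.988]);o=np.array([.5385,.108])
to(*(o+f*-.115),.2466,98.9)
c=grab('wrist','w3.png')
E
```

```text
t 12.45 pos [ 571.2 -101.2  246.2] yaw 98.92 F [ 0.7 -1.7 -1. ] open 24.1 grip 45.0
 shift [96.7  0.1 -0.4] turn [-0.    0.    0.02]
```

View pics/w3.png

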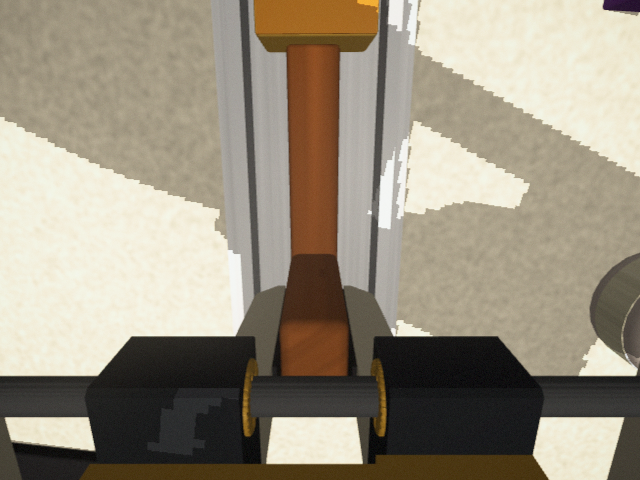

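The stick tip is against the cheese's rear face at (313,45). The cheese is straight and centred between the walls, with its front just at the mouth.

Call:
{"fn": "drive_tool", "kwargs": {
  "moves": [15,4,0,0,0,0,0,15,4,0,0,0,0,0,15,4,0,0,0,0,0,15,4,0,0,0,0,0,15,4,0,0,0,0,0,15,4,0,0,0,0,0,15,4,0,0,0,0,0,15,4,0,0,0,0,0]
}}

```text
t: 13.3
tool_pos: [0.5662, -0.0696, 0.2462]
orientation: [2.042, 2.387, -0.0]
force: [-0.2, -2.7, -1.9]
opening: 0.0239
gripper_force: 45.0
```

Call:
{"fn": "drive_tool", "kwargs": {
  "moves": [15,4,0,0,0,0,0,15,4,0,0,0,0,0,15,4,0,0,0,0,0,15,4,0,0,0,0,0,15,4,0,0,0,0,0,15,4,0,0,0,0,0,15,4,0,0,0,0,0,15,4,0,0,0,0,0]
}}

```text
t: 14.1
tool_pos: [0.5612, -0.0379, 0.2462]
orientation: [-2.042, -2.387, 0.0]
force: [-0.0, -1.0, -0.8]
opening: 0.0236
gripper_force: 45.0
```

Call:
{"fn": "drive_tool", "kwargs": {
  "moves": [15,3.5,0,0,0,0,0,15,3.5,0,0,0,0,0,15,3.5,0,0,0,0,0,15,3.5,0,0,0,0,0,15,3.5,0,0,0,0,0,15,3.5,0,0,0,0,0,15,3.5,0,0,0,0,0,15,3.5,0,0,0,0,0]
}}

```text
t: 14.9
tool_pos: [0.5569, -0.0103, 0.2462]
orientation: [-2.042, -2.387, 0.0]
force: [-0.3, -0.4, -1.7]
opening: 0.0244
gripper_force: 45.0
```

Call:
{"fn": "drive_tool", "kwargs": {
  "moves": [15,1.2,0,0,0,0,0,15,1.2,0,0,0,0,0,15,1.2,0,0,0,0,0,15,1.2,0,0,0,0,0,15,1.2,0,0,0,0,0,15,1.2,0,0,0,0,0,15,1.2,0,0,0,0,0,15,1.2,0,0,0,0,0]
}}

```text
t: 15.7
tool_pos: [0.5554, -0.001, 0.2462]
orientation: [-2.042, -2.387, 0.0]
force: [0.3, -1.6, -1.0]
opening: 0.0239
gripper_force: 45.0
```

Call:
{"fn": "drive_tool", "kwargs": {
  "moves": [15,1.2,0,0,0,0,0,15,1.2,0,0,0,0,0,15,1.2,0,0,0,0,0,15,1.2,0,0,0,0,0,15,1.2,0,0,0,0,0,15,1.2,0,0,0,0,0,15,1.2,0,0,0,0,0,15,1.2,0,0,0,0,0]
}}

```text
t: 16.5
tool_pos: [0.554, 0.0085, 0.2462]
orientation: [-2.042, -2.387, 0.0]
force: [0.2, -1.2, -1.7]
opening: 0.024
gripper_force: 45.0
```

Call:
{"fn": "drive_tool", "kwargs": {
  "moves": [15,1.2,0,0,0,0,0,15,1.2,0,0,0,0,0,15,1.2,0,0,0,0,0,15,1.2,0,0,0,0,0,15,1.2,0,0,0,0,0,15,1.2,0,0,0,0,0,15,1.2,0,0,0,0,0,15,1.2,0,0,0,0,0]
}}

```text
t: 17.3
tool_pos: [0.5525, 0.018, 0.2462]
orientation: [-2.042, -2.387, -0.0]
force: [0.3, -2.2, -1.7]
opening: 0.0238
gripper_force: 45.0
```

Call:
{"fn": "drive_tool", "kwargs": {
  "moves": [15,1.2,0,0,0,0,0,15,1.2,0,0,0,0,0,15,1.2,0,0,0,0,0,15,1.2,0,0,0,0,0,15,1.2,0,0,0,0,0,15,1.2,0,0,0,0,0,15,1.2,0,0,0,0,0,15,1.2,0,0,0,0,0]
}}

```text
t: 18.1
tool_pos: [0.5511, 0.0272, 0.2464]
orientation: [2.042, 2.387, -0.001]
force: [0.9, -6.0, -0.1]
opening: 0.0237
gripper_force: 45.0
```

Contact with the gauge is beginning, so I'll continue in small steps.

Call:
{"fn": "drive_tool", "kwargs": {
  "moves": [15,1,0,0,0,0,0,15,1,0,0,0,0,0,15,1,0,0,0,0,0,15,1,0,0,0,0,0,15,1,0,0,0,0,0]
}}

```text
t: 18.6
tool_pos: [0.5505, 0.0311, 0.2467]
orientation: [2.041, 2.385, -0.003]
force: [0.2, -10.3, -0.1]
opening: 0.0237
gripper_force: 45.0
```

Call:
{"fn": "drive_tool", "kwargs": {
  "moves": [15,1,0,0,0,0,0,15,1,0,0,0,0,0,15,1,0,0,0,0,0,15,1,0,0,0,0,0]
}}

```text
t: 19.0
tool_pos: [0.5499, 0.035, 0.2467]
orientation: [2.041, 2.385, -0.002]
force: [0.5, -9.1, 0.2]
opening: 0.0238
gripper_force: 45.0
```

Call:
{"fn": "drive_tool", "kwargs": {
  "moves": [15,1,0,0,0,0,0,15,1,0,0,0,0,0,15,1,0,0,0,0,0]
}}

```text
t: 19.3
tool_pos: [0.5494, 0.038, 0.2467]
orientation: [2.041, 2.385, -0.002]
force: [0.1, -9.0, 0.9]
opening: 0.0241
gripper_force: 45.0
```

Call:
{"fn": "drive_tool", "kwargs": {
  "moves": [15,0.8,0,0,0,0,0,15,0.8,0,0,0,0,0]
}}

```text
t: 19.5
tool_pos: [0.5492, 0.0396, 0.2467]
orientation: [2.041, 2.385, -0.002]
force: [0.4, -9.0, -0.6]
opening: 0.0237
gripper_force: 45.0
```

Call:
{"fn": "drive_tool", "kwargs": {
  "moves": [15,0.7,0,0,0,0,0,15,0.7,0,0,0,0,0]
}}

```text
t: 19.7
tool_pos: [0.5492, 0.0402, 0.247]
orientation: [2.04, 2.384, -0.004]
force: [0.4, -16.4, 2.8]
opening: 0.0238
gripper_force: 45.0
```

Call:
{"fn": "drive_tool", "kwargs": {
  "moves": [15,0.3,0,0,0,0,0,15,0,0,0,0,0,0]
}}

```text
t: 19.9
tool_pos: [0.5492, 0.0403, 0.247]
orientation: [2.04, 2.384, -0.004]
force: [0.6, -16.4, 1.5]
opening: 0.0243
gripper_force: 45.0
```

Call:
{"fn": "drive_tool", "kwargs": {
  "moves": [15,0.4,0,0,0,0,0,15,0,0,0,0,0,0]
}}

```text
t: 20.1
tool_pos: [0.5492, 0.0404, 0.2471]
orientation: [2.039, 2.383, -0.005]
force: [0.5, -16.7, 2.1]
opening: 0.024
gripper_force: 45.0
```

The arm stalled at 16.5 N against 9 N while sliding, after about 12–13 mm of travel, so the gauge is home. I'll draw the stick out.

Call:
{"fn": "drive_tool", "kwargs": {
  "moves": [15,-2,0,0,0,0,0,15,-5,0,0,0,0,0,15,-10,0,0,0,0,0,15,-15,0,0,0,0,0,15,-20,0,0,0,0,0,15,-20,0,0,0,0,0,15,-20,0,0,0,0,0,15,-15,0,0,0,0,0]
}}

```text
t: 20.9
tool_pos: [0.5653, -0.0648, 0.2462]
orientation: [2.043, 2.386, -0.0]
force: [-0.5, -0.0, -2.5]
opening: 0.0238
gripper_force: 45.0
```

Call:
{"fn": "drive_tool", "kwargs": {
  "moves": [15,0,0,0,0,0,0,15,0,0,-15,0,0,0,15,0,0,-30,0,0,0,15,0,0,-30,0,0,0,15,0,0,-5,0,0,0,15,0,0,0,0,0,0]
}}

```text
t: 21.5
tool_pos: [0.5657, -0.0623, 0.3283]
orientation: [2.039, 2.386, 0.003]
force: [0.1, -0.3, -1.3]
opening: 0.024
gripper_force: 45.0
```

```bash
python3 - <<'E'
from h import *
to(.470,-.3478,.324,16.5)
c=grab('wrist','w4.png');P=cloud(c)
hsv=cv2.cvtColor(c['color'],cv2.COLOR_RGB2HSV).astype(int);z=P[...,2]
m=((hsv[...,1]>90)&(hsv[...,0]<16)&(z>.07)&(z<.16)).astype(np.uint8)
n,lab,s,_=cv2.connectedComponentsWithStats(m);i=1+np.argmax(s[1:,4]);print(s[i])
f=np.array([-.1547,.988]);tcp=robot.read_state()['tool_pos'][:2]
for v in range(s[i,1]+3,s[i,1]+s[i,3],25):
    q=P[v][lab[v]==i];k=np.median(q,0);print(v,round((k[:2]-tcp)@f*1000,1),round((k[:2]-tcp)@[-.988,-.1547]*1000,1),round(k[2]*1000,1))
E
```

```text
t 21.5 pos [565.7 -62.3 328.3] yaw 98.97 F [ 0.1 -0.3 -1.3] open 24.0 grip 45.0
 shift [-267.1 -139.     4.1] turn [ 0.21 -0.09 82.47]
[  285    45    57   250 11754]
48 110.5 -0.0 118.5
73 100.4 0.2 118.4
98 89.9 -0.3 118.4
123 79.0 -0.3 118.3
148 67.6 -0.3 118.4
173 56.0 -0.5 118.4
198 43.7 -0.5 118.3
223 31.1 -0.5 118.4
248 17.9 -0.7 118.3
273 15.8 -0.5 147.4
```

View pics/w4.png

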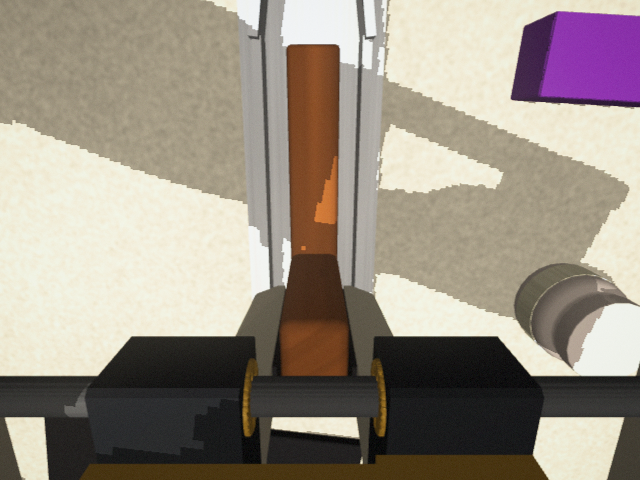

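The stick is level in the grip (tip at (313,45)) and the tray behind it is empty, so the cheese stayed inside. I'll return the stick to the board.

Call:
{"fn": "drive_tool", "kwargs": {
  "moves": [15,-17,-9,0,0,0,0,15,-35,-18,0,0,0,0,15,-41,-21,0,0,0,0,15,-41,-21,0,0,0,0,15,-41,-21,0,0,0,0,15,-40,-21,0,0,0,0,15,-35,-18,0,0,0,0,15,-17,-10,0,0,0,0]
}}

```text
t: 22.35
tool_pos: [0.4674, -0.3504, 0.3239]
orientation: [-2.043, -2.383, 0.001]
force: [-0.6, 0.7, -1.1]
opening: 0.0235
gripper_force: 45.0
```

Call:
{"fn": "drive_tool", "kwargs": {
  "moves": [15,0,0,0,0,0,4,15,0,0,0,0,0,8,15,0,0,0,0,0,8.5,15,0,0,0,0,0,8.5,15,0,0,0,0,0,8.5,15,0,0,0,0,0,8.5,15,0,0,0,0,0,8.5,15,0,0,0,0,0,8.5]
}}

```text
t: 23.15
tool_pos: [0.4688, -0.3474, 0.3237]
orientation: [-2.988, -0.959, 0.003]
force: [0.5, -0.4, -1.3]
opening: 0.0241
gripper_force: 45.0
```

Call:
{"fn": "drive_tool", "kwargs": {
  "moves": [15,0,0,0,0,0,8.5,15,0,0,0,0,0,7,15,0,0,0,0,0,4,15,0,0,0,0,0,0,15,0,0,0,0,0,0]
}}

```text
t: 23.65
tool_pos: [0.4689, -0.3477, 0.3246]
orientation: [-3.107, -0.452, 0.003]
force: [0.4, -0.2, -2.0]
opening: 0.024
gripper_force: 45.0
```

```bash
python3 - <<'E'
from h import *
to(.470,-.3478,.2437,16.5)
E
```

```text
t 23.65 pos [ 468.9 -347.7  324.6] yaw 16.56 F [ 0.4 -0.2 -2. ] open 24.0 grip 45.0
 shift [ 1.1  0.6 80.9] turn [-0.13  0.08  0.06]
```

Call:
{"fn": "drive_tool", "kwargs": {
  "moves": [15,0,0,15,0,0,0,15,0,0,30,0,0,0,15,0,0,22,0,0,0,15,0,0,8,0,0,0,15,0,0,3,0,0,0,15,0,0,0,0,0,0,15,0,0,0,0,0,0]
}}

```text
t: 24.35
tool_pos: [0.4697, -0.3486, 0.2496]
orientation: [3.108, 0.449, 0.002]
force: [-0.8, 0.8, -1.7]
opening: 0.024
gripper_force: 45.0
```

Call:
{"fn": "drive_tool", "kwargs": {
  "moves": [15,0,0,1,0,0,0,15,0,0,0.5,0,0,0,15,0,0,0,0,0,0]
}}

```text
t: 24.65
tool_pos: [0.4693, -0.3483, 0.2472]
orientation: [3.109, 0.448, 0.001]
force: [-0.6, 0.3, -1.6]
opening: 0.0238
gripper_force: 45.0
```

Call:
{"fn": "drive_tool", "kwargs": {
  "moves": [15,0,0,1,0,0,0,15,0,0,1,0,0,0,15,0,0,0.7,0,0,0,15,0,0,0,0,0,0,15,0,0,0,0,0,0]
}}

```text
t: 25.15
tool_pos: [0.4692, -0.3482, 0.244]
orientation: [-3.109, -0.449, 0.0]
force: [-0.4, 0.4, -1.0]
opening: 0.024
gripper_force: 45.0
```

Call:
{"fn": "drive_tool", "kwargs": {
  "moves": [15,0,0,0.4,0,0,0,15,0,0,0.3,0,0,0,15,0,0,0,0,0,0]
}}

```text
t: 25.45
tool_pos: [0.4693, -0.3482, 0.2436]
orientation: [3.109, 0.449, 0.0]
force: [-0.1, 0.6, 1.2]
opening: 0.0238
gripper_force: 45.0
```

Contact is made, with the force sign turning upward. I'll release, wait, and rise straight up.

Call:
{"fn": "drive_tool", "kwargs": {
  "moves": [45,0,0,0,0,0,0,93,0,0,0,0,0,0,93,0,0,0,0,0,0,93,0,0,0,0,0,0,93,0,0,0,0,0,0,93,0,0,0,0,0,0,93,0,0,0,0,0,0,93,0,0,0,0,0,0]
}}

```text
t: 26.25
tool_pos: [0.4692, -0.3482, 0.2433]
orientation: [3.109, 0.448, 0.0]
force: [0.2, -0.1, -0.2]
opening: 0.0831
gripper_force: 0.0
```

Call:
{"fn": "drive_tool", "kwargs": {
  "moves": [93,0,0,-10,0,0,0,93,0,0,-30,0,0,0,93,0,0,-40,0,0,0,93,0,0,-40,0,0,0,93,0,0,-30,0,0,0,93,0,0,-10,0,0,0,93,0,0,0,0,0,0,93,0,0,0,0,0,0]
}}

```text
t: 27.05
tool_pos: [0.469, -0.348, 0.4019]
orientation: [-3.108, -0.448, 0.002]
force: [0.1, 0.4, 0.9]
opening: 0.0931
gripper_force: 0.0
```

```bash
python3 - <<'E'
from h import *
to(.470,-.3478,.404,16.5)
a=grab('wrist');b=grab('scene')
P=cloud(a);hsv=cv2.cvtColor(a['color'],cv2.COLOR_RGB2HSV).astype(int);z=P[...,2];w=(hsv[...,1]>90)&(hsv[...,0]<16)
m=w&(abs(z-.108)<.006);r=cv2.minAreaRect((P[m][:,:2]*1000).astype(np.float32));print(r,np.median(z[m]))
im=np.hstack([cv2.resize(a['color'],(400,300)),cv2.resize(b['color'][130:400,120:480],(400,300))])
cv2.imwrite('pics/end.png',im[:,:,::-1])
E
```

```text
t 27.05 pos [ 469.  -348.   401.9] yaw 16.41 F [0.1 0.4 0.9] open 93.1 grip 0.0
 shift [ 1.   0.1 -2.1] turn [-0.09  0.05 -0.09]
((468.94195556640625, -349.89178466796875), (35.881591796875, 23.502273559570312), 17.04278564453125) 0.10741418989326938
```

View pics/end.png

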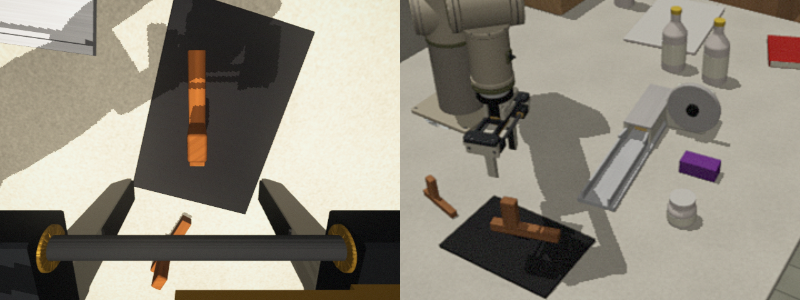

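The stick stands upright on the board (left picture (197,110), right picture (520,225)). The tray is empty with the cheese under the hood, and the bottles and jar have not been disturbed.

```bash
python3 -c "
from plant import robot
print(robot.close_job())"
```

```text
the job is handed in; nothing more can be done
None
```

I handed the job in at about 27 s: the push stalled at about 16.5 N (the highest force I read) after roughly 12–13 mm of gauge travel, so I judged the hidden plate home by feel; the stick is back upright and released on the board, and the bottles and jar look undisturbed.

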